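Pin the vegetable cutter's drive and take off its hub cap of unknown hand

TASK

Make the vegetable cutter ready for cleaning: first take the yellow-headed lock pin out of its white block and slide it all the way down into the blue lock sleeve on the cutter's side, and let go of it. Then take off the red hub cap: it locks with a quarter turn, but nobody knows whether its thread is right- or left-handed, so try turning it one way and, if it stops early and will not lift, turn it the other way. Finish while holding the cap still in the gripper, lifted at least 6 cm straight above its place on the hub and touching nothing else; leave the squeeze bottle, the jar and the cup where they stand.

Things in the scene. Friction and masses are not known exactly. Their poses are not given: they have to be found in the camera images.
- machine: Vegetable cutter base, a fixed white box with a grey deck, 180 (x) x 170 (y) x 100 mm high; origin at the centre of its underside on the worktop. The hub axis rises through the origin. On its +y flank is the blue lock sleeve, a block 36 x 36 mm, top 105 mm above the worktop, centred 105 mm along +y. Button panel on its -x side.
- hub (a point): Centre of the top of the hub's steel collar (52 mm diameter, top 123 mm above the worktop, 23 mm above the deck); the cap's grip rests on it. Inside, ledges hold down the cap's crossbar: turned 75 to 100 degrees from its start in the freeing direction (stop felt near 90) it lifts straight out, dragging up to 15 N; the wrong way it meets a stop at 30 to 40 degrees and stays locked.
- sleeve (a point): Centre of the mouth of the lock sleeve's upright bore: round, 15 mm diameter, open through the 60 mm high block, mouth chamfered by 3 mm, 105 mm above the worktop.
- pin_grip (a point): Centre of the lock pin's yellow head, an upright cylinder 24 mm diameter, 44 mm high (22 mm above and below); under it a steel rod 12 mm diameter, 60 mm long, foot tapered (tip 82 mm below this point). About 90 g. Starts upright in its white block, tip 10 mm above the worktop, head 30 mm clear of the block. Home in the sleeve, the head's underside rests on the sleeve's top.
- stand: White parking block of the lock pin, 70 x 70 x 40 mm, fixed; origin at the centre of its underside on the worktop. Its upright hole at the centre is 16 mm diameter and 30 mm deep.
- cap_center (a point): Centre of the red cap's grip, an upright cylinder 52 mm diameter, 36 mm high (18 mm above and below; 141 mm above the worktop at the start), about 120 g. A stem and crossbar reach 21 mm further down into the collar; 2 mm of up-down play when locked. Turns easily, stays where left. The freeing direction (clockwise or counter-clockwise from above) varies and cannot be seen.
- squeeze_mid (a point): Yellow squeeze bottle, 60 mm diameter, 200 mm high; point 100 mm up its axis. A bystander.
- jar_mid (a point): Amber jar with a steel lid, 64 mm diameter, 85 mm high; point 42 mm up its axis. A bystander.
- cup_mid (a point): White cup, 80 mm diameter at the rim, 90 mm high; point 45 mm up its axis. A bystander.
Not all that is in view belongs to the job. Of the things that look like the part that bears pin_grip, the smaller one is meant. There is more than one size of the part that bears cap_center; the job needs the larger.

How it is judged (in metres and radians):
On the way, in this order (a step that is already met when the one before it is completed fails the run):
1. the lock pin is fully home in the sleeve, upright and let go, with the cap still on (z of pin_grip in the frame of sleeve below 0.027 m and horizontal distance between pin_grip and sleeve below 0.006 m and angle between pin_grip's own z axis and vertical below 0.1 rad and contact force between the fingers and pin below 0.1 N and z of cap_center in the frame of hub below 0.024 m), for 0.2 s.
2. the cap is off the hub, held by the fingers (height (world z) of cap_center above 0.175 m and contact force between the fingers and cap above 1 N), for 0.2 s.
At the end, for the whole second after the job is handed in: The cap is held still in the fingers, its centre over 195 mm above the worktop (50 mm above its place), within 80 mm of the hub's axis, carried by nothing else; the pin stands home in the sleeve, head within 5 mm of its top and 6 mm of its axis, upright within 0.1 rad, not touched by the fingers (height (world z) of cap_center above 0.195 m and horizontal distance between cap_center and hub below 0.08 m and contact force between the fingers and cap above 1 N and contact force between cap and machine below 0.1 N and contact force between each of cap, the fingers and pin below 0.1 N and linear speed of cap below 0.03 m/s and z of pin_grip in the frame of sleeve below 0.027 m and horizontal distance between pin_grip and sleeve below 0.006 m and angle between pin_grip's own z axis and vertical below 0.1 rad); the arm keeps its last pose, push and grip.
It fails at once if the squeeze bottle, the jar or the cup is moved by more than 50 mm (distance of any of squeeze_mid, jar_mid, cup_mid from where it was at the start of the episode above 0.05 m).
It fails at once if the cap comes off while the lock pin is not home (height (world z) of cap_center above 0.17 m and (horizontal distance between pin_grip and sleeve above 0.01 m or z of pin_grip in the frame of sleeve above 0.03 m)).
It also fails if it takes over 72 s, if anything falls off the work surface, if the arm or the gripper's body presses on something with over 40 N, if the wrist force passes 120 N, or if a joint passes its speed limit or range.

ROBOT

A 6-joint arm with a two-finger parallel gripper is mounted at the origin on the work surface. World frame = base frame: x ahead of the robot, y to its left, z up, the work surface at z = 0. Lengths are in mm, angles in rad, forces in N, time in s.
With the tool pointing down it reaches from about 275 to 1000 mm from the base axis. Payload 8.4 kg.
Tool frame: the origin (TCP) lies on the mounting face of the last link; the fingertips stand 173 mm ahead of it and the grasp point (between the pads) lies 155 mm ahead of it; z points along the fingers, y is the line along which they close (so a half turn about z gives the same grasp; the last joint's range is limited). The gripper opens to 85 mm and grips with 20 to 120 N. Pads are 22 mm wide; open, the fingers measure 114 mm over their backs; the gripper's body (76 mm by 85 mm) begins 54 mm behind the grasp point. The pads swing forward as they close: fully open they stand 13 mm farther back than shut.
Start: joints at [-1.247, 0.353, 1.633, -0, 1.155, -0.002], TCP at [200.041, -592.126, 404.681] pointing down, gripper open.
Joint ranges: [-2.63, 2.63], [-0.92, 2.1], [0.06, 2.66], [-1.3, 4.44], [0, 2.69], [-3.02, 3.02]. Speed limits (rad/s): [2.22, 2.22, 2.79, 3.14, 3.14, 3.14].

INTERFACE

Orientations are given as [roll, pitch, yaw] about the fixed x, y, z axes, in that order (R = Rz(yaw) Ry(pitch) Rx(roll)).
In Python, from rig import r gives the robot as it stands.
- The arm moves only by the tool apply_moves, never from a script. Its argument "deltas" is a list of rows, each an object with "claw": the gripper command: -1 is fully open, 1 is shut, values between are in proportion; "delta_pos": the shift along the tool's x, y, z in cm, a list of three; "yaw": the turn about the tool's z in rad. In form: [{"claw": claw, "delta_pos": [tx, ty, tz], "yaw": yaw}, ...]. A call has 1 to 8 rows; each row shifts and turns the commanded pose from where the row before left it, along the tool's axes as they then stand; what a row does not reach is not made up. A row lasts 1/8 s, in which the tool goes at most 62.5 mm and 10.7 degrees, less where a joint would pass 70% of its speed; a pose out of reach is approached as far as the arm can. A call with a gripper value outside its range is refused whole. The fingers move at their own pace and stop on an object; "grip_force" is the grip in N (left out, the last holds). Time passes only in rows, so rows that do not move let the fingers close. It gives the time, the measured TCP pose, the force, the opening and the grip force at its end, in the units of the state.
- r.sense(): the state, without advancing time (a new reading comes with each control period).
- r.grab_frame(name): name is "scene" or "top" or "wrist"; returns a dict with "img" (400x640x3 uint8, blue, green, red), "z_map" (400x640 float32, mm along the optical axis (not along the pixel's ray), 0 where there is no reading), "fx", "fy", "cx", "cy" (pixels), "dist" ([k1, k2, p1, p2, k3] as OpenCV has them; the pictures are not rectified), "eye" and "rotation" of the camera in the world; the wrist camera has in their place "T_tool_cam" (4x4, takes a point from camera to tool coordinates, whose origin is the TCP and whose axes are the flange's). Camera axes: x right, y up, looking along -z (the intrinsics and any distortion apply to the point x, -y, -z); pixel columns grow to the right and rows downward; lengths in mm; the calibration is good to about 2 mm. A picture is of the moment at which its call begins: read the wrist's pose just before it.
- r.sign_off(): hands the job in; it is judged then, once.
The state is a dict: "clock": time; "qpos": joint angles; "qvel": joint speeds; "joint_efforts": joint torques, N m; "eef_pos": TCP position; "tcp_rot": TCP orientation; "contact_force": force on the tool from outside, world axes, zero at the start; "wrist_torque": the same for the moment, N m; "opening": opening from 0.0 (shut) to 1.0 (fully open); "grasp_force": force on a finger pad.
Only numpy, scipy, OpenCV 4.12 (cv2) and the standard library are available. Lean on these libraries where they do the work, as an engineer would, in place of code of your own. Each camera call takes 0.05 s, during which the arm holds its last target. There are 200 camera calls.

## Working session

There is one attempt and no reset: what is moved stays moved. The work goes in short steps, Python scripts to look and compute and a tool call to move; the robot and the scene stay as the last step left them, time stands still between calls to the robot, and variables do not carry over. Pictures are saved under pics/ and viewed, at most 10 in all, crops included, and the job is handed in when it is done.

Besides the shell and the picture viewer there is one more tool, called after "Call:" as name(argument=value, ...), one argument or row to a line, values as JSON. apply_moves: Moves the arm, as the interface text tells. Its arguments: {"type":"object","properties":{"deltas":{"type":"array"},"grip_force":{"type":"number"}},"required":["deltas"]}

```bash
mkdir -p pics; ls; python3 - <<'E'
from rig import r
import cv2,numpy as np,pickle
s=r.sense();print(s)
d={}
for n in("scene","top"):
    f=r.grab_frame(n);d[n]=f;cv2.imwrite(f"pics/{n}0.png",f["img"])
    print(n,f["fx"],f["fy"],f["cx"],f["cy"],f["dist"],f["eye"],f["rotation"])
pickle.dump(d,open("f0.pkl","wb"))
E
```

```text
pics
{'clock': 0.0, 'qpos': array([-1.24740426e+00,  3.53629809e-01,  1.63417610e+00, -3.95889309e-06,
        1.15519286e+00, -2.39531086e-03]), 'qvel': array([-0.00013351,  0.0002435 ,  0.00050118, -0.00035594,  0.00148283,
       -0.00065463]), 'joint_efforts': array([ 2.08784641e-04, -6.05257630e+01, -3.42069054e+01,  1.89215342e-05,
        9.38325509e-03, -4.09258257e-05]), 'eef_pos': array([ 199.95582305, -591.8830093 ,  403.95500627]), 'tcp_rot': array([-3.14018653e+00,  2.51539059e-07,  3.25788975e-01]), 'contact_force': array([ 0.91169693, -0.55934682,  0.9737005 ]), 'wrist_torque': array([ 0.00777187,  0.04152553, -0.038499  ]), 'grasp_force': 0.0, 'opening': 0.9953603965293413}
scene 372.78638336635066 372.78638336635066 321.78183669518825 198.7933889693873 [0.00947159 0.         0.         0.         0.        ] [778.19444734 534.57641555 729.59227886] [ 0.63641139 -0.01293727  2.59497815]
top 508.6428194248945 508.6428194248945 316.7635430220735 197.038676331094 [-0.15595843  0.          0.          0.          0.        ] [ 467.07181167  144.4829805  1103.86287123] [ 0.07769051  0.01069037 -1.58291894]
```

View pics/scene0.png

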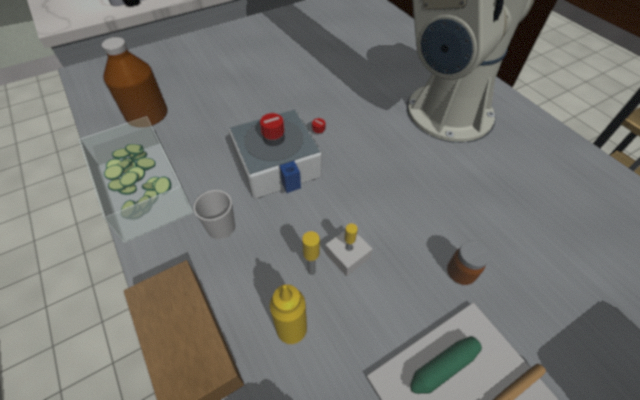

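View pics/top0.png

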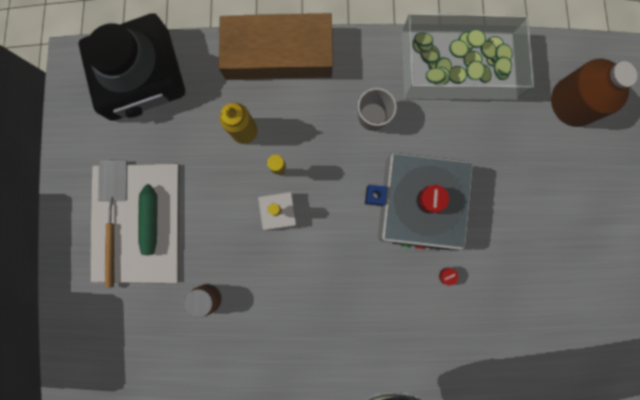

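Scene (640x400): the small pin is in the white block at scene (351,235) and top (274,209), with a larger decoy pin at top (276,163). The red cap on the machine is at top (435,199), with a small decoy cap at (449,276). The blue sleeve is at top (376,195).

```bash
cat > h.py <<'E'
import numpy as np,cv2
from scipy.spatial.transform import Rotation as R
def pose(f): return R.from_euler('xyz',f["rotation"]).as_matrix(),np.array(f["eye"])
def cloud(f,Rc=None,t=None):
    if Rc is None: Rc,t=pose(f)
    h,w=f["z_map"].shape
    K=np.array([[f["fx"],0,f["cx"]],[0,f["fy"],f["cy"]],[0,0,1]])
    uv=np.stack(np.meshgrid(np.arange(w),np.arange(h)),-1).reshape(-1,1,2).astype(np.float64)
    n=cv2.undistortPoints(uv,K,np.array(f["dist"])).reshape(h,w,2)
    ray=np.stack([n[...,0],-n[...,1],-np.ones((h,w))],-1)@Rc.T
    return ray*f["z_map"][...,None]+t, ray, t
def hit(ray,t,z): return t+ray*((z-t[2])/ray[...,2])[...,None]
def mask(f,col):
    H=cv2.cvtColor(f["img"],cv2.COLOR_BGR2HSV);h,s,v=[H[...,i].astype(int) for i in range(3)]
    if col=='y': return (h>20)&(h<34)&(s>140)&(v>90)
    if col=='r': return ((h<6)|(h>172))&(s>150)&(v>80)
    if col=='b': return (h>105)&(h<130)&(s>120)&(v>40)
E
python3 - <<'E'
from h import *;import pickle
d=pickle.load(open("f0.pkl","rb"))
for n,f in d.items():
    P,ray,t=cloud(f)
    for c in 'yrb':
        k,l,st,ce=cv2.connectedComponentsWithStats(mask(f,c).astype(np.uint8))
        for i in range(1,k):
            if st[i,4]<40: continue
            m=(l==i)&(f["z_map"]>0); p=P[m]; zt=np.percentile(p[:,2],95)
            top=m&(P[...,2]>zt-5)
            q=P[top];
            zn={'y':114,'r':159,'b':105}[c]
            (cx,cy),rad=cv2.minEnclosingCircle(hit(ray,t,zn)[top][:,:2].astype(np.float32))
            print(n,c,ce[i].round(),st[i,4],"ztop %.0f"%zt,"mean",q.mean(0).round(1),"plane",hit(ray,t,zn)[top].mean(0).round(1),"circ",round(cx,1),round(cy,1),round(rad,1))
    for (u,v) in {'top':[(288,222),(380,110),(230,120),(205,300),(395,165),(464,235)],'scene':[(350,262)]}[n]: print(u,v,P[v,u].round())
f=d['top'];P,ray,t=cloud(f)
# machine deck
m=(abs(P[...,2]-100)<4); k,l,st,ce=cv2.connectedComponentsWithStats(m.astype(np.uint8))
for i in range(1,k):
    if st[i,4]>500: print(ce[i],st[i,4],cv2.minAreaRect(P[l==i][:,:2].astype(np.float32)))
m=(abs(P[...,2]-40)<4); k,l,st,ce=cv2.connectedComponentsWithStats(m.astype(np.uint8))
for i in range(1,k):
    if st[i,4]>300: print(ce[i],st[i,4],cv2.minAreaRect(P[l==i][:,:2].astype(np.float32)))
E
```

```text
scene y [351. 233.] 159 ztop 117 mean [524.1 241.5 115.3] plane [523.5 240.8 114. ] circ 523.9 240.5 11.0
scene y [311. 245.] 372 ztop 145 mean [611.3 235.1 143.7] plane [602.9 220.  114. ] circ 603.2 219.5 16.0
scene y [289. 313.] 1591 ztop 179 mean [704.  317.7 186.9] plane [694.  288.5 114. ] circ 694.1 287.4 12.2
scene r [272. 127.] 399 ztop 162 mean [538.9 -62.6 160.2] plane [538.4 -63.8 159. ] circ 537.3 -64.8 25.7
scene r [318. 126.] 105 ztop 43 mean [ 382.7 -116.    41.3] plane [450.3  -4.8 159. ] circ 449.3 -6.1 14.2
scene b [291. 176.] 385 ztop 108 mean [551.6  38.3 106. ] plane [551.2  37.5 105. ] circ 550.8 37.2 22.0
350 262 [540. 272.  43.]
top y [232. 118.] 523 ztop 182 mean [701.4 315.1 193.8] plane [722. 330. 114.] circ 720.9 328.8 8.3
top y [275. 163.] 211 ztop 146 mean [609.2 232.7 143.6] plane [613.6 235.4 114. ] circ 613.6 235.3 16.1
top y [274. 209.] 97 ztop 117 mean [522.1 238.8 115.1] plane [522.2 238.9 114. ] circ 521.9 238.9 10.6
top r [434. 198.] 525 ztop 162 mean [536.1 -67.7 159.7] plane [536.1 -67.9 159. ] circ 535.5 -67.5 26.3
top r [449. 276.] 184 ztop 
[... 174 characters left out ...]
.3 22.9
288 222 [498. 216.  42.]
380 110 [743.  14.   8.]
230 120 [690. 317. 161.]
205 300 [342. 382.  85.]
395 165 [607.  -2. 101.]
464 235 [ 466. -138.  100.]
[132.23043478  66.87747036] 2530 ((839.3314208984375, 557.2861938476562), (173.17135620117188, 184.42062377929688), 17.471426010131836)
[468.24712644  50.43103448] 870 ((849.1830444335938, -170.70262145996094), (262.28839111328125, 162.35438537597656), 89.72879028320312)
[427.10548369 200.72399344] 5489 ((535.8324584960938, -64.96189880371094), (171.41783142089844, 177.67259216308594), 82.3699722290039)
[276.819869   210.95524017] 916 ((521.6591186523438, 240.07583618164062), (70.33419799804688, 70.12216186523438), 7.965057373046875)
```

Call:
apply_moves(
  deltas=[
    {"claw": -1, "delta_pos": [3.57, -4.28, 0], "yaw": 0},
    {"claw": -1, "delta_pos": [3.57, -4.28, 0], "yaw": 0},
    {"claw": -1, "delta_pos": [3.57, -4.28, 0], "yaw": 0},
    {"claw": -1, "delta_pos": [3.57, -4.28, 0], "yaw": 0},
    {"claw": -1, "delta_pos": [3.57, -4.28, 0], "yaw": 0},
    {"claw": -1, "delta_pos": [3.57, -4.28, 0], "yaw": 0},
    {"claw": -1, "delta_pos": [3.57, -4.28, 0], "yaw": 0},
    {"claw": -1, "delta_pos": [3.57, -4.28, 0], "yaw": 0},
  ],
)

```text
clock: 1.1
eef_pos: [361.2, -174.6, 404.7]
tcp_rot: [3.141, -0.0, 0.325]
contact_force: [1.2, -0.9, -0.3]
opening: 1.003
grasp_force: 0.0
```

Call:
apply_moves(
  deltas=[
    {"claw": -1, "delta_pos": [3.57, -4.28, 0], "yaw": 0},
    {"claw": -1, "delta_pos": [3.57, -4.28, 0], "yaw": 0},
    {"claw": -1, "delta_pos": [3.57, -4.28, 0], "yaw": 0},
    {"claw": -1, "delta_pos": [3.57, -4.28, 0], "yaw": 0},
    {"claw": -1, "delta_pos": [3.57, -4.28, 0], "yaw": 0},
    {"claw": -1, "delta_pos": [3.57, -4.28, 0], "yaw": 0},
    {"claw": -1, "delta_pos": [3.57, -4.28, 0], "yaw": 0},
    {"claw": -1, "delta_pos": [3.57, -4.28, 0], "yaw": 0},
  ],
)

```text
clock: 2.1
eef_pos: [522.3, 241.4, 404.4]
tcp_rot: [3.141, 0.0, 0.326]
contact_force: [0.5, -0.2, 0.7]
opening: 1.003
grasp_force: 0.0
```

```bash
cat >> h.py <<'E'
def wrist(r):
    s=r.sense();f=r.grab_frame("wrist")
    Rt=R.from_euler('xyz',s["tcp_rot"]).as_matrix();T=np.array(f["T_tool_cam"])
    return s,f,Rt@T[:3,:3],Rt@T[:3,3]+s["eef_pos"]
def report(s,f,Rc,t,tops):
    P,ray,t=cloud(f,Rc,t)
    for c,zn in tops:
        k,l,st,ce=cv2.connectedComponentsWithStats(mask(f,c).astype(np.uint8))
        for i in range(1,k):
            if st[i,4]<150: continue
            m=(l==i)&(f["z_map"]>0)
            if m.sum()<50: continue
            zt=np.percentile(P[m][:,2],90); top=m&(abs(P[...,2]-zt)<5)
            h=hit(ray,t,zn)[top][:,:2].astype(np.float32)
            print(c,ce[i].round(),st[i,:5],"zt %.0f"%zt,"mean",P[top].mean(0).round(1),"circ",np.round(cv2.minEnclosingCircle(h)[0],1),round(cv2.minEnclosingCircle(h)[1],1), "rect",cv2.minAreaRect(h))
    return P,ray,t
E
python3 - <<'E'
from h import *;from rig import r
w=wrist(r);print(w[0]["eef_pos"],w[0]["tcp_rot"],w[2],w[3]);cv2.imwrite("pics/w1.png",w[1]["img"])
report(*w,[('y',114),('r',159),('b',105)])
E
```

```text
[522.30363616 241.35116982 404.42300748] [3.14143158e+00 2.87366828e-04 3.26128263e-01] [[ 3.20035025e-01  9.12976165e-01  2.53085173e-01]
 [-9.47405436e-01  3.08200628e-01  8.62282655e-02]
 [ 7.23342094e-04 -2.67370333e-01  9.63593577e-01]] [586.23710881 262.84934909 373.77376727]
y [368.  91.] [ 342   66   52   50 1938] zt 144 mean [609.8 234.2 142.6] circ [612.5 230.7] 17.9 rect ((612.4950561523438, 230.74156188964844), (34.50485610961914, 35.193115234375), 36.48830032348633)
y [320. 191.] [307 173  28  35 714] zt 115 mean [523.3 240.7 113.9] circ [523.3 240.7] 12.0 rect ((523.03369140625, 240.6961212158203), (22.782855987548828, 22.282133102416992), 64.12847137451172)
b [528. 225.] [ 485  194   88   65 2896] zt 106 mean [550.2  38.1 104.8] circ [550.3  38.3] 25.9 rect ((550.1136474609375, 38.796531677246094), (40.496482849121094, 35.72273635864258), 82.47821044921875)
```

View pics/w1.png

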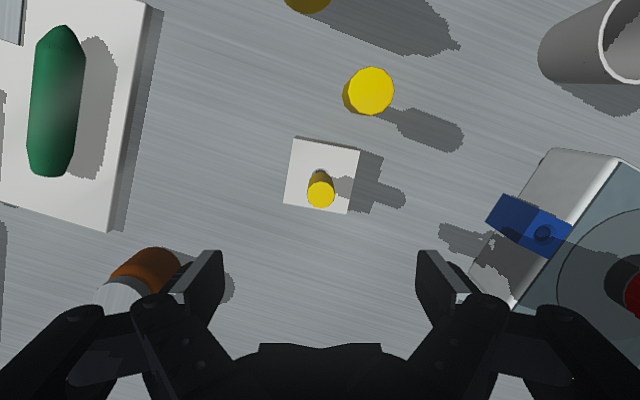

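The wrist view shows the pin head at px (320,191), centred between the fingers, with the sleeve mouth at (543,232). The pin is at about (523, 240.4). Descending.

Call:
apply_moves(
  deltas=[
    {"claw": -1, "delta_pos": [0.05, 0.1, 5], "yaw": 0},
    {"claw": -1, "delta_pos": [0, 0, 5], "yaw": 0},
    {"claw": -1, "delta_pos": [0, 0, 3.2], "yaw": 0},
    {"claw": -1, "delta_pos": [0, 0, 2.0], "yaw": 0},
    {"claw": 1, "delta_pos": [0, 0, 0], "yaw": 0},
    {"claw": 1, "delta_pos": [0, 0, 0], "yaw": 0},
    {"claw": 1, "delta_pos": [0, 0, 0], "yaw": 0},
    {"claw": 1, "delta_pos": [0, 0, 0], "yaw": 0},
  ],
  grip_force=40,
)

```text
clock: 3.15
eef_pos: [523.2, 238.9, 253.8]
tcp_rot: [-3.141, -0.002, 0.326]
contact_force: [-1.2, 0.2, 4.2]
opening: 0.266
grasp_force: 38.9
```

Call:
apply_moves(
  deltas=[
    {"claw": 1, "delta_pos": [0, 0, 0], "yaw": 0},
    {"claw": 1, "delta_pos": [0, 0, 0], "yaw": 0},
    {"claw": 1, "delta_pos": [0, 0, 0], "yaw": 0},
    {"claw": 1, "delta_pos": [0, 0, 0], "yaw": 0},
  ],
  grip_force=40,
)

```text
clock: 3.65
eef_pos: [523.3, 238.9, 253.8]
tcp_rot: [-3.141, -0.002, 0.326]
contact_force: [0.0, 0.2, 5.9]
opening: 0.269
grasp_force: 39.1
```

Call:
apply_moves(
  deltas=[
    {"claw": 1, "delta_pos": [0, 0, -2], "yaw": 0},
    {"claw": 1, "delta_pos": [0, 0, -4], "yaw": 0},
    {"claw": 1, "delta_pos": [0, 0, -4], "yaw": 0},
    {"claw": 1, "delta_pos": [0, 0, -3], "yaw": 0},
    {"claw": 1, "delta_pos": [-0.97, 4.97, 0], "yaw": 0},
    {"claw": 1, "delta_pos": [-0.97, 4.97, 0], "yaw": 0},
    {"claw": 1, "delta_pos": [-0.97, 4.97, 0], "yaw": 0},
    {"claw": 1, "delta_pos": [-0.97, 4.97, 0], "yaw": 0},
  ],
)

```text
clock: 4.65
eef_pos: [549.5, 36.4, 382.9]
tcp_rot: [3.141, -0.0, 0.326]
contact_force: [1.1, 0.9, -1.0]
opening: 0.273
grasp_force: 39.5
```

Call:
apply_moves(
  deltas=[
    {"claw": 1, "delta_pos": [0, 0, 0], "yaw": 0},
    {"claw": 1, "delta_pos": [0, 0, 0], "yaw": 0},
  ],
)

```text
clock: 4.9
eef_pos: [549.5, 37.9, 382.7]
tcp_rot: [-3.141, -0.0, 0.325]
contact_force: [0.6, 0.7, -1.5]
opening: 0.269
grasp_force: 39.6
```

```bash
python3 - <<'E'
from h import *;from rig import r
w=wrist(r);print(w[0]["eef_pos"],w[0]["tcp_rot"]);cv2.imwrite("pics/w2.png",w[1]["img"])
report(*w,[('y',380-162+22),('r',159),('b',105)])
E
```

```text
[549.52798791  37.9007714  382.73874901] [-3.14123289e+00 -2.50766476e-05  3.24846089e-01]
y [58. 31.] [  15    0  108   62 3450] zt 143 mean [608.9 231.9 142.3] circ [611.4 151.5] 9.1 rect ((610.4518432617188, 151.21327209472656), (14.797968864440918, 17.838293075561523), 17.74449348449707)
y [319. 279.] [ 290  228   60   92 3673] zt 243 mean [550.5  38.1 242.7] circ [549.   37.7] 12.9 rect ((548.87939453125, 37.695796966552734), (25.27705192565918, 23.41077423095703), 38.648521423339844)
r [467. 275.] [ 424  250   76   57 2305] zt 160 mean [545.1 -67.6 159.2] circ [538.3 -66.9] 25.7 rect ((546.5277709960938, -67.86976623535156), (50.35956954956055, 34.748260498046875), 84.41860961914062)
b [320. 195.] [ 291  161   60   66 1657] zt 106 mean [552.4  37.8 104.8] circ [550.   37.2] 24.9 rect ((549.96484375, 37.117454528808594), (36.17970657348633, 36.188655853271484), 82.67283630371094)
```

View pics/w2.png

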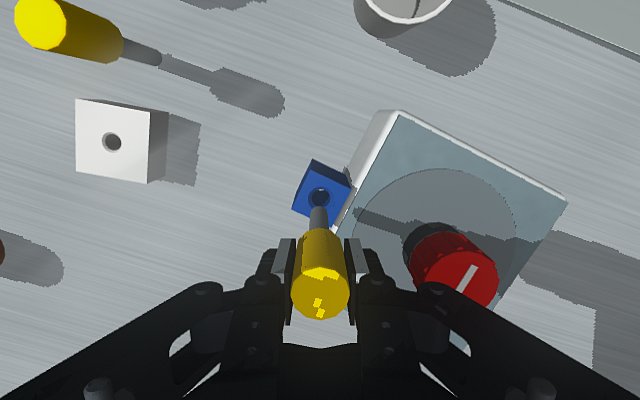

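The view shows the pin held upright, with the bore at (320,195) in line with the rod. The sleeve centre measures (550.0, 37.1), with the head within about 1 mm of it. Inserting step by step.

Call:
apply_moves(
  deltas=[
    {"claw": 1, "delta_pos": [0.03, 0.06, 1.5], "yaw": 0},
    {"claw": 1, "delta_pos": [0, 0, 1.5], "yaw": 0},
    {"claw": 1, "delta_pos": [0, 0, 0.5], "yaw": 0},
    {"claw": 1, "delta_pos": [0, 0, 0.5], "yaw": 0},
    {"claw": 1, "delta_pos": [0, 0, 0.5], "yaw": 0},
    {"claw": 1, "delta_pos": [0, 0, 0.5], "yaw": 0},
    {"claw": 1, "delta_pos": [0, 0, 0], "yaw": 0},
  ],
)

```text
clock: 5.82
eef_pos: [550.0, 37.4, 332.4]
tcp_rot: [-3.141, 0.001, 0.326]
contact_force: [0.4, -0.0, -1.6]
opening: 0.266
grasp_force: 39.7
```

Tip is in the bore by about 16 mm with no force.

Call:
apply_moves(
  deltas=[
    {"claw": 1, "delta_pos": [0, 0, 1], "yaw": 0},
    {"claw": 1, "delta_pos": [0, 0, 1], "yaw": 0},
    {"claw": 1, "delta_pos": [0, 0, 1], "yaw": 0},
    {"claw": 1, "delta_pos": [0, 0, 0.8], "yaw": 0},
    {"claw": 1, "delta_pos": [0, 0, 0.4], "yaw": 0},
    {"claw": 1, "delta_pos": [0, 0, 0], "yaw": 0},
    {"claw": 1, "delta_pos": [0, 0, 0], "yaw": 0},
  ],
)

```text
clock: 6.7
eef_pos: [550.3, 37.5, 291.0]
tcp_rot: [3.141, -0.0, 0.326]
contact_force: [-0.1, 0.2, -0.3]
opening: 0.264
grasp_force: 39.7
```

Call:
apply_moves(
  deltas=[
    {"claw": 1, "delta_pos": [0, 0, 0.15], "yaw": 0},
    {"claw": 1, "delta_pos": [0, 0, 0.15], "yaw": 0},
    {"claw": 1, "delta_pos": [0, 0, 0], "yaw": 0},
  ],
)

```text
clock: 7.08
eef_pos: [550.4, 37.5, 288.9]
tcp_rot: [3.141, -0.001, 0.326]
contact_force: [-4.4, 0.2, 10.4]
opening: 0.272
grasp_force: 41.0
```

Call:
apply_moves(
  deltas=[
    {"claw": -0.1, "delta_pos": [0, 0, 0], "yaw": 0},
    {"claw": -0.1, "delta_pos": [0, 0, 0], "yaw": 0},
    {"claw": -0.1, "delta_pos": [0, 0, 0], "yaw": 0},
    {"claw": -0.1, "delta_pos": [0, 0, -2], "yaw": 0},
    {"claw": -0.1, "delta_pos": [0, 0, -4], "yaw": 0},
    {"claw": -1, "delta_pos": [0, 0, -5], "yaw": 0},
    {"claw": -1, "delta_pos": [0, 0, -1], "yaw": 0},
    {"claw": -1, "delta_pos": [0, 0, 0], "yaw": 0},
  ],
)

```text
clock: 8.07
eef_pos: [550.1, 37.5, 407.9]
tcp_rot: [3.141, -0.001, 0.326]
contact_force: [0.3, 0.8, -0.7]
opening: 1.001
grasp_force: 0.0
```

```bash
python3 - <<'E'
from h import *;from rig import r
w=wrist(r);print(w[0]["eef_pos"],w[0]["tcp_rot"],w[0]["qpos"]);cv2.imwrite("pics/w3.png",w[1]["img"])
report(*w,[('y',149),('r',159),('b',105)])
E
```

```text
[550.14112812  37.45476464 407.94348311] [ 3.14133319e+00 -1.06895424e-03  3.25789213e-01] [6.52493532e-02 2.35476023e-01 1.78889733e+00 2.74467828e-05
 1.11611958e+00 1.31024457e+00]
y [75. 35.] [  48    6   72   57 2164] zt 143 mean [610.1 232.9 142.4] circ [609.5 227.3] 16.4 rect ((610.1409301757812, 227.90866088867188), (30.112239837646484, 30.033227920532227), 7.561038970947266)
y [318. 201.] [304 180  32  41 920] zt 150 mean [550.7  37.8 148.9] circ [550.8  37.8] 12.0 rect ((550.5755615234375, 37.88991928100586), (22.97707748413086, 22.500713348388672), 64.26725769042969)
r [446. 247.] [ 407  221   73   61 1765] zt 160 mean [550.8 -68.8 158.9] circ [543.2 -67. ] 26.2 rect ((551.3299560546875, -69.07034301757812), (52.1862907409668, 24.108428955078125), 75.92793273925781)
r [393. 339.] [378 320  33  36 704] zt 41 mean [ 381.4 -119.3   39.9] circ [463.4 -56.6] 12.5 rect ((463.5263671875, -56.59300231933594), (23.785308837890625, 23.427759170532227), 12.052332878112793)
b [318. 184.] [293 160  55  47 822] zt 106 mean [556.2  39.9 105.1] circ [550.   36.9] 24.9 rect ((549.8995361328125, 37.192726135253906), (36.130802154541016, 36.072471618652344), 82.44332885742188)
```

View pics/w3.png

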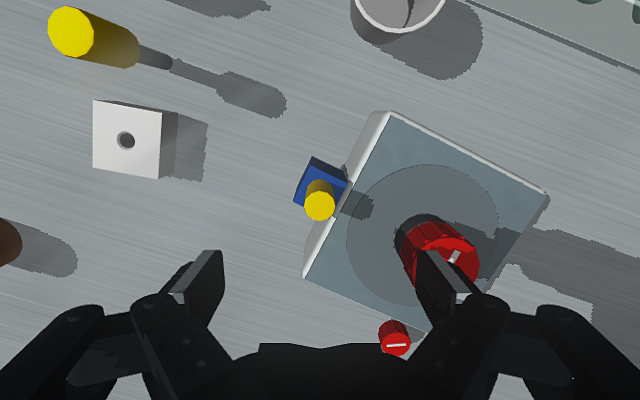

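Pin is home: its head is at (318,201), top at 149 mm, 0.7 mm off axis. Moving over the cap at about (536.5, -66.9) and centring joint 6.

Call:
apply_moves(
  deltas=[
    {"claw": -1, "delta_pos": [-2.31, 4.73, 0], "yaw": 0},
    {"claw": -1, "delta_pos": [-2.32, 4.73, 0], "yaw": 0},
    {"claw": -1, "delta_pos": [0, 0, 0], "yaw": -0.18},
    {"claw": -1, "delta_pos": [0, 0, 0], "yaw": -0.18},
    {"claw": -1, "delta_pos": [0, 0, 0], "yaw": -0.18},
    {"claw": -1, "delta_pos": [0, 0, 0], "yaw": -0.18},
    {"claw": -1, "delta_pos": [0, 0, 0], "yaw": -0.18},
    {"claw": -1, "delta_pos": [0, 0, 0], "yaw": -0.18},
  ],
)

```text
clock: 9.12
eef_pos: [536.1, -66.9, 405.5]
tcp_rot: [-3.138, 0.0, 1.412]
contact_force: [0.3, 0.9, -0.1]
opening: 1.001
grasp_force: 0.0
```

Call:
apply_moves(
  deltas=[
    {"claw": -1, "delta_pos": [0, 0, 0], "yaw": 0},
    {"claw": -1, "delta_pos": [0, 0, 0], "yaw": 0},
  ],
)

```text
clock: 9.38
eef_pos: [536.4, -67.0, 406.7]
tcp_rot: [-3.14, 0.0, 1.402]
contact_force: [0.6, -0.0, -0.6]
opening: 0.999
grasp_force: 0.0
```

```bash
python3 - <<'E'
from h import *;from rig import r
w=wrist(r);print(w[0]["eef_pos"],w[0]["tcp_rot"],w[0]["qpos"])
report(*w,[('r',159)])
E
```

```text
[536.35034567 -66.95644625 406.67454945] [-3.13990155e+00  8.40883921e-05  1.40182747e+00] [-1.26965712e-01  2.20387930e-01  1.81166153e+00 -1.45086026e-05
  1.11123634e+00  4.20096649e-02]
r [320. 204.] [ 282  165   77   80 4096] zt 160 mean [536.5 -65.4 159. ] circ [536.5 -66. ] 27.1 rect ((536.3289184570312, -66.12750244140625), (51.77204895019531, 52.25577926635742), 9.95767593383789)
r [193. 241.] [176 224  38  36 774] zt 41 mean [ 380.1 -118.2   39.8] circ [439.7 -77.2] 12.5 rect ((439.4788818359375, -76.2986068725586), (24.437589645385742, 20.92500877380371), 27.965578079223633)
```

Call:
apply_moves(
  deltas=[
    {"claw": -1, "delta_pos": [0, 0, 5], "yaw": 0},
    {"claw": -1, "delta_pos": [0, 0, 3.5], "yaw": 0},
    {"claw": -1, "delta_pos": [0, 0, 2.4], "yaw": 0},
    {"claw": -1, "delta_pos": [0, 0, 0], "yaw": 0},
    {"claw": 1, "delta_pos": [0, 0, 0], "yaw": 0},
    {"claw": 1, "delta_pos": [0, 0, 0], "yaw": 0},
    {"claw": 1, "delta_pos": [0, 0, 0], "yaw": 0},
    {"claw": 1, "delta_pos": [0, 0, 0], "yaw": 0},
  ],
  grip_force=60,
)

```text
clock: 10.42
eef_pos: [537.0, -67.0, 300.3]
tcp_rot: [3.139, -0.0, 1.405]
contact_force: [-1.9, 0.3, 5.1]
opening: 0.595
grasp_force: 61.6
```

Call:
apply_moves(
  deltas=[
    {"claw": 1, "delta_pos": [0, 0, 0], "yaw": 0},
    {"claw": 1, "delta_pos": [0, 0, -0.1], "yaw": 0},
    {"claw": 1, "delta_pos": [0, 0, 0], "yaw": 0},
  ],
)

```text
clock: 10.8
eef_pos: [536.7, -67.0, 300.3]
tcp_rot: [3.141, -0.0, 1.406]
contact_force: [-1.9, 0.2, 4.7]
opening: 0.595
grasp_force: 62.3
```

```bash
python3 -c "
from rig import r
s=r.sense();print(s['wrist_torque'],s['contact_force'],s['opening'],s['eef_pos'])"
```

```text
[0.00765495 0.15762388 0.03837872] [-1.85813998  0.23996338  4.65307947] 0.5946502381144024 [536.73996323 -67.01703663 300.30435443]
```

Call:
apply_moves(
  deltas=[
    {"claw": 1, "delta_pos": [0, 0, 0], "yaw": -0.12},
    {"claw": 1, "delta_pos": [0, 0, 0], "yaw": -0.12},
    {"claw": 1, "delta_pos": [0, 0, 0], "yaw": -0.12},
    {"claw": 1, "delta_pos": [0, 0, 0], "yaw": -0.12},
    {"claw": 1, "delta_pos": [0, 0, 0], "yaw": 0},
  ],
)

```text
clock: 11.42
eef_pos: [536.9, -67.1, 300.3]
tcp_rot: [3.14, 0.001, 1.885]
contact_force: [-0.1, -1.3, 5.1]
opening: 0.59
grasp_force: 62.3
```

```bash
cat > s.py <<'E'
from rig import r
s=r.sense();print(s['wrist_torque'].round(3),s['contact_force'].round(1),s['opening'],s['eef_pos'].round(1),s['tcp_rot'].round(3),s['qpos'][5].round(3),s['joint_efforts'][5])
E
python3 s.py
```

```text
[-0.07  -0.086  0.018] [-0.1 -1.3  5.1] 0.5898182972956661 [536.9 -67.1 300.3] [3.140e+00 1.000e-03 1.885e+00] -0.441 -1.005394086241722
```

Call:
apply_moves(
  deltas=[
    {"claw": 1, "delta_pos": [0, 0, 0], "yaw": -0.1},
    {"claw": 1, "delta_pos": [0, 0, 0], "yaw": -0.1},
    {"claw": 1, "delta_pos": [0, 0, 0], "yaw": -0.06},
    {"claw": 1, "delta_pos": [0, 0, 0], "yaw": 0},
  ],
)

```text
clock: 11.92
eef_pos: [537.0, -67.0, 300.3]
tcp_rot: [3.141, 0.001, 2.143]
contact_force: [0.2, 0.0, 5.1]
opening: 0.589
grasp_force: 62.4
```

```bash
python3 s.py
```

```text
[ 0.008 -0.027 -0.009] [0.2 0.  5.1] 0.5890798691847229 [537.  -67.  300.3] [3.141e+00 1.000e-03 2.143e+00] -0.7 -0.38493605330586433
```

No resisting torque after 42°, so counter-clockwise is likely the freeing direction. Continuing to about 88°.

Call:
apply_moves(
  deltas=[
    {"claw": 1, "delta_pos": [0, 0, 0], "yaw": -0.13},
    {"claw": 1, "delta_pos": [0, 0, 0], "yaw": -0.13},
    {"claw": 1, "delta_pos": [0, 0, 0], "yaw": -0.13},
    {"claw": 1, "delta_pos": [0, 0, 0], "yaw": -0.13},
    {"claw": 1, "delta_pos": [0, 0, 0], "yaw": -0.13},
    {"claw": 1, "delta_pos": [0, 0, 0], "yaw": -0.13},
    {"claw": 1, "delta_pos": [0, 0, 0], "yaw": -0.03},
    {"claw": 1, "delta_pos": [0, 0, 0], "yaw": 0},
  ],
)

```text
clock: 12.92
eef_pos: [536.7, -67.0, 300.2]
tcp_rot: [3.142, 0.001, 2.953]
contact_force: [-1.1, -0.7, 6.6]
opening: 0.594
grasp_force: 62.5
```

```bash
python3 s.py
```

```text
[-0.07   0.201  0.02 ] [-1.1 -0.7  6.6] 0.5940026950095463 [536.7 -67.  300.2] [3.142e+00 1.000e-03 2.953e+00] -1.509 -0.1975962007418275
```

Call:
apply_moves(
  deltas=[
    {"claw": 1, "delta_pos": [0, 0, -0.3], "yaw": 0},
    {"claw": 1, "delta_pos": [0, 0, -0.3], "yaw": 0},
    {"claw": 1, "delta_pos": [0, 0, 0], "yaw": 0},
  ],
)

```text
clock: 13.3
eef_pos: [536.6, -67.0, 305.8]
tcp_rot: [3.142, 0.0, 2.955]
contact_force: [-0.2, 0.2, -0.6]
opening: 0.592
grasp_force: 62.3
```

Call:
apply_moves(
  deltas=[
    {"claw": 1, "delta_pos": [0, 0, -0.5], "yaw": 0},
    {"claw": 1, "delta_pos": [0, 0, -0.5], "yaw": 0},
    {"claw": 1, "delta_pos": [0, 0, -0.5], "yaw": 0},
    {"claw": 1, "delta_pos": [0, 0, 0], "yaw": 0},
  ],
)

```text
clock: 13.8
eef_pos: [536.8, -67.0, 321.3]
tcp_rot: [3.142, 0.001, 2.956]
contact_force: [-0.7, -0.7, -0.9]
opening: 0.59
grasp_force: 62.3
```

Call:
apply_moves(
  deltas=[
    {"claw": 1, "delta_pos": [0, 0, -1.5], "yaw": 0},
    {"claw": 1, "delta_pos": [0, 0, -1.5], "yaw": 0},
    {"claw": 1, "delta_pos": [0, 0, -1.5], "yaw": 0},
    {"claw": 1, "delta_pos": [0, 0, -1.5], "yaw": 0},
    {"claw": 1, "delta_pos": [0, 0, -0.5], "yaw": 0},
    {"claw": 1, "delta_pos": [0, 0, 0], "yaw": 0},
    {"claw": 1, "delta_pos": [0, 0, 0], "yaw": 0},
    {"claw": 1, "delta_pos": [0, 0, 0], "yaw": 0},
  ],
)

```text
clock: 14.8
eef_pos: [536.4, -67.0, 385.1]
tcp_rot: [-3.142, -0.001, 2.956]
contact_force: [-0.3, -1.0, -0.0]
opening: 0.595
grasp_force: 62.5
```

```bash
python3 s.py; python3 - <<'E'
from h import *;from rig import r
w=wrist(r);report(*w,[('r',240)])
f=r.grab_frame("scene");cv2.imwrite("pics/s4.png",f["img"]);report(None,f,*pose(f),[('r',240),('y',149)])
E
```

```text
[-0.014 -0.    -0.024] [-0.3 -1.  -0. ] 0.5954237323909951 [536.4 -67.  385.1] [-3.142e+00 -1.000e-03  2.956e+00] -1.512 -3.880815711454488e-05
r [230.  23.] [ 207    0   47   49 1429] zt 41 mean [ 379.8 -120.3   39.9] circ [437.1 -78.5] 6.8 rect ((437.0915832519531, -78.61927795410156), (13.293805122375488, 12.969365119934082), 35.7261848449707)
r [319. 275.] [  255   202   130   144 13498] zt 245 mean [533.4 -66.7 243.8] circ [536.4 -67.5] 27.9 rect ((536.5089111328125, -67.08978271484375), (51.82963180541992, 55.53557586669922), 76.19258117675781)
y [288. 161.] [283 152  11  19 163] zt 151 mean [551.3  39.2 150.1] circ [551.  38.] 12.1 rect ((550.9269409179688, 38.04948043823242), (20.131649017333984, 21.230865478515625), 59.40388870239258)
y [311. 245.] [303 232  16  28 369] zt 144 mean [611.4 235.3 143.6] circ [613.  237.8] 15.3 rect ((612.6471557617188, 237.9559326171875), (28.90477752685547, 26.980745315551758), 59.09233093261719)
y [289. 313.] [ 271  285   35   58 1587] zt 167 mean [704.1 318.2 164.5] circ [700.9 310.6] 21.4 rect ((701.6882934570312, 310.2979431152344), (40.2384033203125, 40.20977020263672), 34.782962799072266)
```

View pics/s4.png

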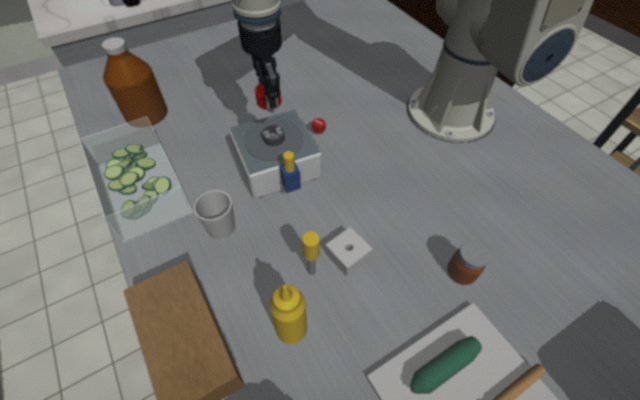

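The cap is held at (267,95), with its top at about 244 mm and the centre about 226 mm above the worktop. The hub at (272,134) is open, the pin is home at (290,161), and the bystanders are unmoved.

```bash
python3 -c "
from rig import r
print(r.sign_off())"
```

```text
the job is handed in; nothing more can be done
None
```

The job is handed in, but the hand-in gave no verdict: the lock pin stands home in the sleeve, the cap came free counter-clockwise and is held still about 85 mm above the hub, and the squeeze bottle, jar and cup look unmoved in the last picture.

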